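Sort perfume caps through the bore gauge

TASK

Sort the three brass caps on the round board by trying each one foot-first in the bore of the gauge: let a cap that fits slide through into the closed drawer below, and stand a cap that does not fit upright in the dark wooden reject tray. When all three are sorted, pull the drawer out to its stop so the good caps can be seen. Leave the bottle, the jar and the cork alone.

Things in the scene. Friction and masses are not known exactly. Their poses are not given: they have to be found in the camera images.
- cap_a_center (a point): standing brass cap, 52 mm tall: grip stem 20 mm across (upper 23 mm) on a skirt (lower 29 mm) with 2 mm foot chamfer; 40 to 85 g. The skirt is 26 mm across (passes the bore) or 33 mm (stops at its mouth): find out which. Starts on a round cream board (12 mm thick, 196 mm across) with two like it, axes 75 mm or more apart. Point: centre, 26 mm above the foot; z up its axis
- cap_b_center (a point): standing brass cap, 52 mm tall: grip stem 20 mm across (upper 23 mm) on a skirt (lower 29 mm) with 2 mm foot chamfer; 40 to 85 g. The skirt is 26 mm across (passes the bore) or 33 mm (stops at its mouth): find out which. Starts on a round cream board (12 mm thick, 196 mm across) with two like it, axes 75 mm or more apart. Point: centre, 26 mm above the foot; z up its axis
- cap_c_center (a point): standing brass cap, 52 mm tall: grip stem 20 mm across (upper 23 mm) on a skirt (lower 29 mm) with 2 mm foot chamfer; 40 to 85 g. The skirt is 26 mm across (passes the bore) or 33 mm (stops at its mouth): find out which. Starts on a round cream board (12 mm thick, 196 mm across) with two like it, axes 75 mm or more apart. Point: centre, 26 mm above the foot; z up its axis
- gauge_mouth (a point): centre of the gauge's vertical through bore, 30 mm across with a 2 mm chamfer, at the top face of its 15 mm steel plate, 130 mm above the counter. The gauge is a fixed wooden stand 126 x 126 mm, 130 mm tall, with a deep drawer under the bore that has room for two caps, even one on the other. z up; -x points out of its front (to the robot, turned up to 0.35 rad)
- drawer_knob (a point): middle of the drawer's upright brass knob, a post 16 mm across, free from 24 mm below to 21 mm above this point, on a ledge 30 mm before the drawer's face. Shut, it lies 93 mm from the bore axis along the gauge's -x, 92 mm above the counter; its top is 17 mm below the gauge's top. Axes as the gauge's
- drawer (a joint): drawer, 0 = shut (its start), 0.08 = fully out at its stop; slides along the gauge's -x; friction about 2 N
- drawer_in (a point): centre of the drawer's inner floor, which is 8 mm above the counter; inside 104 x 100 mm, walls 103 mm tall. It travels with the drawer and lies under the bore when shut. Axes as the gauge's
- tray_in (a point): centre of the inner floor of the reject tray, 5 mm above the counter: a fixed dark wooden open tray 140 x 140 mm outside, 22 mm tall, walls 5 mm, at the side of the counter opposite the round board; axes along its sides
- flacon_1_center (a point): centre of an amber glass bottle with brass cap, 40 mm across, 85 mm tall, beyond the work; a bystander
- flacon_2_center (a point): centre of a green glass jar with brass lid, 44 mm across, 75 mm tall, beyond the work; a bystander
- cork_center (a point): centre of a standing cork, 24 mm across, 26 mm tall, beyond the work; a bystander
Not all that is in view belongs to the job. What is shaped like the part that bears cap_c_center but red is not meant. Leave any blue look-alike of the part that bears cap_a_center alone.

How it is judged:
On the way, in this order (a step that is already met when the one before it is completed fails the run):
1. the cap that does not fit has been tried: its foot has touched the mouth of the bore, with its axis within 8 mm of the bore's (horizontal distance between cap_b_center and gauge_mouth below 0.008 m and z of cap_b_center in the frame of gauge_mouth below 0.03 m and contact force between cap_b and gauge above 0.3 N), for 0.04 s.
2. all sorted with the drawer still shut (within 15 mm): the two caps that fit are in the drawer, the other stands in the reject tray (x of cap_a_center in the frame of drawer_in between -0.056 and 0.056 m and y of cap_a_center in the frame of drawer_in between -0.054 and 0.054 m and z of cap_a_center in the frame of drawer_in between 0 and 0.095 m and x of cap_c_center in the frame of drawer_in between -0.056 and 0.056 m and y of cap_c_center in the frame of drawer_in between -0.054 and 0.054 m and z of cap_c_center in the frame of drawer_in between 0 and 0.095 m and x of cap_b_center in the frame of tray_in between -0.06 and 0.06 m and y of cap_b_center in the frame of tray_in between -0.06 and 0.06 m and z of cap_b_center in the frame of tray_in below 0.034 m and angle between cap_b_center's own z axis and vertical below 0.15 rad and linear speed of cap_b below 0.03 m/s and value of joint drawer below 0.015 m), for 0.2 s.
At the end, for the whole second after the job is handed in: The two caps that fit lie in the drawer, which is pulled out at least 68 mm of its 80 mm; the cap that does not fit stands upright (within 0.15 rad) on the floor of the reject tray; all are at rest (x of cap_a_center in the frame of drawer_in between -0.056 and 0.056 m and y of cap_a_center in the frame of drawer_in between -0.054 and 0.054 m and z of cap_a_center in the frame of drawer_in between 0 and 0.095 m and x of cap_c_center in the frame of drawer_in between -0.056 and 0.056 m and y of cap_c_center in the frame of drawer_in between -0.054 and 0.054 m and z of cap_c_center in the frame of drawer_in between 0 and 0.095 m and x of cap_b_center in the frame of tray_in between -0.06 and 0.06 m and y of cap_b_center in the frame of tray_in between -0.06 and 0.06 m and z of cap_b_center in the frame of tray_in below 0.034 m and angle between cap_b_center's own z axis and vertical below 0.15 rad and linear speed of each of cap_b, cap_a, cap_c below 0.03 m/s and value of joint drawer above 0.068 m); the robot touches nothing.
It fails at once if the drawer is opened (more than 20 mm) while a cap that fits is not yet in it (value of joint drawer above 0.02 m and not (x of cap_a_center in the frame of drawer_in between -0.056 and 0.056 m and y of cap_a_center in the frame of drawer_in between -0.054 and 0.054 m and z of cap_a_center in the frame of drawer_in between 0 and 0.095 m and x of cap_c_center in the frame of drawer_in between -0.056 and 0.056 m and y of cap_c_center in the frame of drawer_in between -0.054 and 0.054 m and z of cap_c_center in the frame of drawer_in between 0 and 0.095 m)).
It fails at once if a bottle, the jar or the cork is moved by more than 20 mm (distance of any of flacon_1_center, flacon_2_center, cork_center from where it was at the start of the episode above 0.02 m).
It also fails if it takes over 72 s, if anything falls off the work surface, if the arm or the gripper's body presses on something with over 40 N, if the wrist force passes 120 N, or if a joint passes its speed limit or range.

ROBOT

A 6-joint arm with a two-finger parallel gripper is mounted at the origin on the work surface. World frame = base frame: x ahead of the robot, y to its left, z up, the work surface at z = 0. Lengths are in m, angles in rad, forces in N, time in s.
With the tool pointing down it reaches from about 0.25 to 0.775 m from the base axis. Payload 4 kg.
Tool frame: the origin (TCP) lies between the finger pads; the fingertips stand 14 mm ahead of it and the grasp point (between the pads) lies 5 mm behind it (robot.nose_length is the distance from the TCP to the fingertips, in m); z points along the fingers, y is the direction in which the jaws open and shut (so a half turn about z gives the same grasp; the last joint's range is limited). The gripper opens to 94 mm and grips with 3 to 60 N. Pads are 16 mm wide; open, the fingers measure 119 mm over their backs; the gripper's body (75 mm by 177 mm) begins 78 mm behind the grasp point.
Start: joints at [-1.316, 0.087, 1.371, -0, 1.684, -0.103], TCP at [0.193, -0.515, 0.22] pointing down, gripper open.
Joint ranges: [-3.1, 3.1], [-0.76, 2.03], [0.27, 2.55], [-1.08, 4.22], [0.17, 2.65], [-2.57, 2.57]. Speed limits (rad/s): [2.79, 2.79, 3.14, 3.14, 3.14, 3.14].

INTERFACE

Orientations are given as [roll, pitch, yaw] about the fixed x, y, z axes, in that order (R = Rz(yaw) Ry(pitch) Rx(roll)).
In Python, from bench import robot, eyes, finder gives the robot as it stands.
- The arm moves only by the tool play_rows, never from a script. Its argument "rows" is a list of rows, each an object with "linear": the shift along the tool's x, y, z in cm, a list of three; "spin": the turn about the tool's z in degrees. A call has 1 to 12 rows; each row shifts and turns the commanded pose from where the row before left it, along the tool's axes as they then stand; what a row does not reach is not made up. A row lasts 1/12 s, in which the tool goes at most 41.7 mm and 7.16 degrees, less where a joint would pass 70% of its speed; a pose out of reach is approached as far as the arm can. A call with a gripper value outside its range is refused whole. "claw" is the finger opening in cm, from 0 to 9.4, set as the call begins (left out, the last holds). The fingers move at their own pace and stop on an object; the grip force is fixed at half the most. Time passes only in rows, so rows that do not move let the fingers close. It gives the time, the measured TCP pose, the force and the opening at its end, in the units of the state.
- robot.get_obs(): the state, without advancing time (a new reading comes with each control period).
- eyes.snapshot(name): name is "scene" or "top" or "wrist"; returns a dict with "frame" (400x640x3 uint8, red, green, blue), "fx", "fy", "cx", "cy" (pixels), "rvec" (rotation vector, rad) and "tvec" (3), from world to camera coordinates, as OpenCV has them; the wrist camera has in their place "mount" (4x4, takes a point from camera to tool coordinates, whose origin is the TCP and whose axes are the flange's). Camera axes: x right, y down, z forward; pixel columns grow to the right and rows downward; lengths in m; the calibration is good to about 2 mm. A picture is of the moment at which its call begins: read the wrist's pose just before it. There is no depth.
- robot.close_job(): hands the job in, once; it reports no verdict.
Trained networks look in a picture, given as the dict that the camera call returned (one of the last four; its "shot" number tells which), for a name from the list of things; names that differ only in an ending like _2 or _b are one class to them, and where a whole thing is asked for, a point or a joint stands for the part that bears it (a point fixed in the world has none). Each returns a list of dicts, best first, with "conf" (0 to 1); they miss things now and then, are a little off and sometimes report something else, mostly with a low value. They report only what shows in the picture. A call takes as long as a camera call. They do not tell look-alikes from the thing itself.
- finder.silhouettes(picture, name): "pixels" (400x640 bool, what is visible of it) and "box" ([centre column, centre row, width, height] in pixels, round what is visible of it).
The state is a dict: "time": time; "joint_positions": joint angles; "qvel": joint speeds; "joint_torque": joint torques, N m; "tool_pos": TCP position; "ee_rot": TCP orientation; "wrist_force": force on the tool from outside, world axes, zero at the start; "wrist_torque": the same for the moment, N m; "width": finger opening in m.
Only numpy, scipy, OpenCV 4.12 (cv2) and the standard library are available. Lean on these libraries where they do the work, as an engineer would, in place of code of your own. Each camera call takes 0.05 s, during which the arm holds its last target. There are 200 camera calls.

## Working session

There is one attempt and no reset: what is moved stays moved. The work goes in short steps, Python scripts to look and compute and a tool call to move; the robot and the scene stay as the last step left them, time stands still between calls to the robot, and variables do not carry over. Pictures are saved under pics/ and viewed, about 8 in all and at most 12, crops included, and the job is handed in when it is done.

Besides the shell and the picture viewer there is one more tool, called after ">>>" by a JSON object that holds its "api" and its "payload", one argument or row to a line. play_rows: Moves the arm, as the interface text tells. Its arguments: {"type":"object","properties":{"rows":{"type":"array"},"claw":{"type":"number"}},"required":["rows"]}

```bash
mkdir -p pics; cat > h.py <<'E'
import numpy as np, cv2
from bench import robot, eyes, finder
from scipy.spatial.transform import Rotation as Ro
def cam(s, obs=None):
    K=np.array([[s['fx'],0,s['cx']],[0,s['fy'],s['cy']],[0,0,1.]])
    if 'mount' in s:
        T=np.eye(4); T[:3,:3]=Ro.from_euler('xyz',obs['ee_rot']).as_matrix(); T[:3,3]=obs['tool_pos']
        W=np.linalg.inv(T@np.array(s['mount']))
        return K,W[:3,:3],W[:3,3]
    return K,cv2.Rodrigues(np.array(s['rvec'],float))[0],np.array(s['tvec'],float)
def ray(c,u,v):
    K,R,t=c; d=R.T@np.linalg.solve(K,[u,v,1.]); return -R.T@t,d/np.linalg.norm(d)
def onz(c,u,v,z):
    o,d=ray(c,u,v); return o+d*(z-o[2])/d[2]
def proj(c,p):
    K,R,t=c; q=K@(R@np.asarray(p,float)+t); return q[:2]/q[2]
def tri(rs):
    A=0;b=0
    for o,d in rs:
        P=np.eye(3)-np.outer(d,d);A=A+P;b=b+P@o
    x=np.linalg.solve(A,b); return x,[np.linalg.norm((np.eye(3)-np.outer(d,d))@(x-o)) for o,d in rs]
def save(s,n): cv2.imwrite('pics/'+n,s['frame'][:,:,::-1])
E
python3 - <<'E'
from h import *
np.set_printoptions(precision=3,suppress=True)
o=robot.get_obs(); print(o['time'],o['tool_pos'],o['ee_rot'],o['width'])
for n in ['scene','top']:
    s=eyes.snapshot(n); save(s,n+'0.png'); c=cam(s); print(n,'campos',-c[1].T@c[2],s['fx'])
    for nm in ['cap_a_center','drawer_knob','drawer','tray_in','gauge_mouth','flacon_1_center','flacon_2_center','cork_center']:
        try: print(nm,[(np.round(d['box'],1).tolist(),round(d['conf'],2)) for d in finder.silhouettes(s,nm)])
        except Exception as e: print(nm,'ERR',e)
a=cv2.imread('pics/scene0.png');b=cv2.imread('pics/top0.png')
E
```

```text
0.0 [ 0.192 -0.515  0.218] [-3.139 -0.     0.358] 0.09408179119704062
scene campos [0.983 0.762 0.684] 365.5183484460256
cap_a_center [([408.7, 264.5, 13.0, 21.8], 0.78), ([453.7, 252.1, 9.6, 18.5], 0.5)]
drawer_knob [([315.4, 216.3, 44.1, 19.3], 0.67)]
drawer [([317.6, 217.9, 43.1, 21.5], 0.68)]
tray_in [([289.4, 175.2, 47.0, 26.5], 0.76)]
gauge_mouth [([302.6, 227.9, 66.5, 67.5], 0.71)]
flacon_1_center [([224.6, 191.1, 11.3, 22.7], 0.49)]
flacon_2_center [([291.4, 301.9, 18.4, 37.8], 0.58)]
cork_center [([268.8, 282.1, 7.0, 15.3], 0.67)]
top campos [0.296 0.007 1.342] 450.6222730544374
cap_a_center [([216.5, 236.7, 11.6, 8.8], 0.45)]
drawer_knob [([291.4, 186.5, 41.5, 44.8], 0.76)]
drawer [([293.5, 184.9, 39.2, 41.1], 0.93)]
tray_in [([419.1, 219.3, 54.2, 57.4], 0.95), ([294.0, 183.7, 40.0, 42.0], 0.26)]
gauge_mouth [([297.5, 177.0, 59.2, 68.6], 0.66)]
flacon_1_center [([405.5, 137.8, 9.3, 18.1], 0.7)]
flacon_2_center [([233.2, 134.3, 16.7, 22.6], 0.68)]
cork_center [([270.6, 131.7, 4.3, 12.0], 0.63)]
```

View pics/scene0.png

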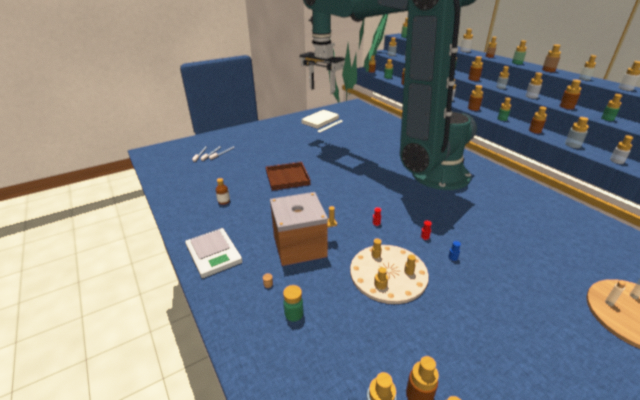

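View pics/top0.png

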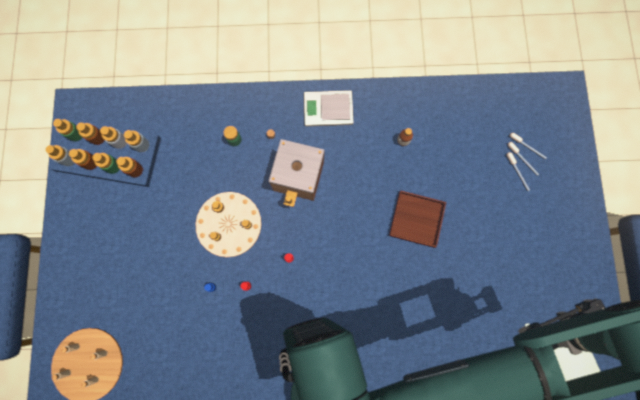

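The scene view shows a round board with three brass caps at about (377,247), (411,265) and (382,278), the gauge at (300,228), its knob at (332,215) and the tray at (289,176). Two red look-alikes and one blue one stand off the board. The top view shows the caps at (217,206), (246,224) and (215,236), the mouth at (297,166), the knob at (291,199) and the tray at (417,219).

```bash
python3 - <<'E'
from h import *
np.set_printoptions(precision=3,suppress=True)
S=eyes.snapshot('scene');T=eyes.snapshot('top');cs,ct=cam(S),cam(T)
print(T['rvec'])
for n,a,b in [('cap1',(377,247),(217,206)),('cap2',(411,265),(246,224)),('cap3',(382,278),(215,236)),('mouth',(298,209),(297,166)),('board',(389,272),(228,224)),('knobtop',(332,209),(291,197))]:
    print(n,*tri([ray(cs,*a),ray(ct,*b)]))
for n,b,z in [('cap1',(217,206),.045),('cap2',(246,224),.045),('cap3',(215,236),.045),('mouth',(297,166),.13),('board',(228,224),.012),('tray',(417,219),.012),('red1',(289,257),.03),('red2',(245,286),.03)]: print(n,onz(ct,*b,z))
# gauge top & tray outlines from masks
for nm in ['tray_in','gauge_mouth']:
    m=finder.silhouettes(T,nm)[0]['pixels'].astype(np.uint8)
    r=cv2.minAreaRect(cv2.findNonZero(m)); print(nm,r); 
    z=.018 if nm=='tray_in' else .13
    p=cv2.boxPoints(r); print(np.array([onz(ct,*q,z) for q in p]), onz(ct,*r[0],z))
# gauge top by colour
f=cv2.cvtColor(T['frame'],cv2.COLOR_RGB2HSV); m=((f[...,1]<60)&(f[...,2]>120)).astype(np.uint8); m[:135]=0;m[205:]=0;m[:,:260]=0;m[:,335:]=0
m=cv2.morphologyEx(m,cv2.MORPH_CLOSE,np.ones((9,9)))
r=cv2.minAreaRect(cv2.findNonZero(m)); print('top face',r,np.array([onz(ct,*q,.13) for q in cv2.boxPoints(r)]),onz(ct,*r[0],.13))
E
```

```text
[ 2.078 -2.143  0.195]
cap1 [0.531 0.287 0.111] [np.float64(0.007372918433171163), np.float64(0.007372918433171313)]
cap2 [0.457 0.263 0.007] [np.float64(0.04627228381854928), np.float64(0.04627228381854922)]
cap3 [ 0.481  0.302 -0.008] [np.float64(0.033461333422911965), np.float64(0.03346133342291204)]
mouth [0.629 0.066 0.125] [np.float64(0.000979853795479915), np.float64(0.0009798537954801216)]
board [0.489 0.283 0.005] [np.float64(0.0008887507339081786), np.float64(0.0008887507339082073)]
knobtop [0.542 0.089 0.106] [np.float64(0.005121078342795967), np.float64(0.005121078342796094)]
cap1 [0.538 0.307 0.045]
cap2 [0.482 0.222 0.045]
cap3 [0.45  0.312 0.045]
mouth [0.628 0.066 0.13 ]
board [0.489 0.281 0.012]
tray [ 0.486 -0.282  0.012]
red1 [0.384 0.1   0.03 ]
red2 [0.305 0.227 0.03 ]
tray_in ((418.0414733886719, 218.97317504882812), (48.959964752197266, 48.54090881347656), 12.094757080078125)
[[ 0.432 -0.194  0.018]
 [ 0.574 -0.234  0.018]
 [ 0.538 -0.374  0.018]
 [ 0.398 -0.332  0.018]] [ 0.485 -0.283  0.018]
gauge_mouth ((295.5663757324219, 174.2510528564453), (49.40681457519531, 63.83591842651367), 14.931418418884277)
[[ 0.538  0.16   0.13 ]
 [ 0.714  0.112  0.13 ]
 [ 0.672 -0.021  0.13 ]
 [ 0.499  0.03   0.13 ]] [0.605 0.07  0.13 ]
top face ((292.5004577636719, 171.91500854492188), (51.6824836730957, 60.93873977661133), 14.322718620300293) [[ 0.549  0.17   0.13 ]
 [ 0.718  0.126  0.13 ]
 [ 0.675 -0.014  0.13 ]
 [ 0.509  0.033  0.13 ]] [0.612 0.079 0.13 ]
```

>>> {"api": "play_rows", "payload": {
  "rows": [
    {"linear": [2.66,-3.05,-0.2],"spin": 0},
    {"linear": [2.66,-3.05,-0.2],"spin": 0},
    {"linear": [2.66,-3.05,-0.2],"spin": 0},
    {"linear": [2.66,-3.05,-0.2],"spin": 0},
    {"linear": [2.66,-3.05,-0.2],"spin": 0},
    {"linear": [2.66,-3.05,-0.2],"spin": 0},
    {"linear": [2.66,-3.05,-0.2],"spin": 0},
    {"linear": [2.66,-3.05,-0.2],"spin": 0},
    {"linear": [2.66,-3.05,-0.2],"spin": 0},
    {"linear": [2.66,-3.05,-0.2],"spin": 0},
    {"linear": [2.66,-3.05,-0.2],"spin": 0},
    {"linear": [2.66,-3.05,-0.2],"spin": 0}
  ],
  "claw": 5
}}

```text
time: 2.1
tool_pos: [0.3636, -0.0587, 0.244]
ee_rot: [3.14, -0.001, 0.357]
wrist_force: [-0.1, -1.1, -0.3]
width: 0.0504
```

>>> {"api": "play_rows", "payload": {
  "rows": [
    {"linear": [2.66,-3.05,-0.2],"spin": 0},
    {"linear": [2.66,-3.05,-0.2],"spin": 0},
    {"linear": [2.66,-3.05,-0.2],"spin": 0},
    {"linear": [2.66,-3.05,-0.2],"spin": 0},
    {"linear": [2.66,-3.05,-0.2],"spin": 0},
    {"linear": [2.66,-3.05,-0.2],"spin": 0},
    {"linear": [2.66,-3.05,-0.2],"spin": 0},
    {"linear": [2.66,-3.05,-0.2],"spin": 0},
    {"linear": [2.66,-3.05,-0.2],"spin": 0},
    {"linear": [0,0,0],"spin": -7},
    {"linear": [0,0,0],"spin": -7},
    {"linear": [0,0,0],"spin": -7}
  ]
}}

```text
time: 3.1
tool_pos: [0.4916, 0.2814, 0.2606]
ee_rot: [-3.141, 0.001, 0.732]
wrist_force: [0.2, 0.0, -0.6]
width: 0.0501
```

```bash
python3 - <<'E'
from h import *
np.set_printoptions(precision=3,suppress=True)
o=robot.get_obs(); print(o['time'],o['joint_positions'],o['tool_pos'],o['ee_rot'],o['width'])
print(np.array(eyes.snapshot('wrist')['mount']))
E
```

```text
3.1 [ 0.42   0.121  1.253 -0.     1.769  1.259] [0.492 0.281 0.261] [-3.141  0.001  0.732] 0.050119293986781305
[[-0.    -0.965 -0.262  0.077]
 [ 1.     0.    -0.001 -0.001]
 [ 0.001 -0.262  0.965 -0.165]
 [ 0.     0.     0.     1.   ]]
```

```bash
cat > det.py <<'E'
from h import *
import sys
np.set_printoptions(precision=4,suppress=True)
def shot(nm):
    o=robot.get_obs(); s=eyes.snapshot('wrist'); save(s,nm+'.png'); return s,cam(s,o)
def caps(s):
    return [(d['box'],d['conf'],d['pixels']) for d in finder.silhouettes(s,'cap_a_center')]
E
python3 - <<'E'
from det import *
s,c=shot('w1')
for b,cf,m in caps(s):
    print(np.round(b,1),round(cf,2), onz(c,b[0],b[1],.035))
import pickle; pickle.dump((s,c),open('w1.pkl','wb'))
E
```

```text
[214.8 247.5  25.8  27.6] 0.84 [0.3102 0.3282 0.035 ]
[285.8 184.   23.7  25. ] 0.75 [0.4544 0.3123 0.035 ]
[523.5 221.4 192.9 155.2] 0.73 [0.6428 0.0217 0.035 ]
```

View pics/w1.png

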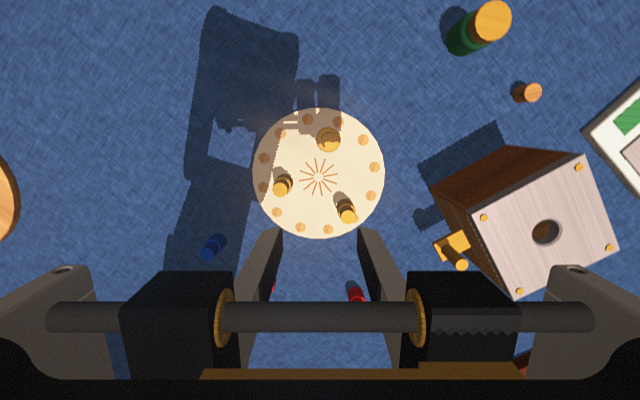

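>>> {"api": "play_rows", "payload": {
  "rows": [
    {"linear": [0,0,0],"spin": -7.1},
    {"linear": [0,0,0],"spin": -7.1},
    {"linear": [0,0,0],"spin": -7.1},
    {"linear": [0,0,0],"spin": -7.1},
    {"linear": [0,0,0],"spin": -7.1},
    {"linear": [0,0,0],"spin": -7.1},
    {"linear": [0,0,0],"spin": -7.1},
    {"linear": [0,0,0],"spin": -7.1},
    {"linear": [0,0,0],"spin": -7.1},
    {"linear": [0,0,0],"spin": -7.1},
    {"linear": [0,0,0],"spin": -7.1},
    {"linear": [0,0,0],"spin": -7.1}
  ]
}}

```text
time: 4.25
tool_pos: [0.4915, 0.2801, 0.2617]
ee_rot: [3.141, 0.0, 2.214]
wrist_force: [0.9, -1.0, 0.6]
width: 0.0497
```

>>> {"api": "play_rows", "payload": {
  "rows": [
    {"linear": [0,0,0],"spin": -7.1},
    {"linear": [0,0,0],"spin": -7.1},
    {"linear": [0,0,0],"spin": -7.1},
    {"linear": [0,0,0],"spin": -7.1},
    {"linear": [0,0,0],"spin": -7.1},
    {"linear": [0,0,0],"spin": 0},
    {"linear": [0,0,0],"spin": 0}
  ]
}}

```text
time: 4.83
tool_pos: [0.4915, 0.2801, 0.2616]
ee_rot: [3.141, 0.0, 2.826]
wrist_force: [-0.6, 0.2, 0.3]
width: 0.0499
```

```bash
python3 - <<'E'
from det import *
s,c=shot('w2')
for b,cf,m in caps(s):
    print(np.round(b,1),round(cf,2), onz(c,b[0],b[1],.035))
import pickle; pickle.dump((s,c),open('w2.pkl','wb'))
print(robot.get_obs()['joint_positions'])
E
```

```text
[310.4  24.9  21.5  29.3] 0.85 [0.307  0.3302 0.035 ]
[336.5 140.9  20.2  21. ] 0.62 [0.4493 0.3194 0.035 ]
[ 0.418   0.1184  1.254  -0.0001  1.7689 -0.8384]
```

View pics/w2.png

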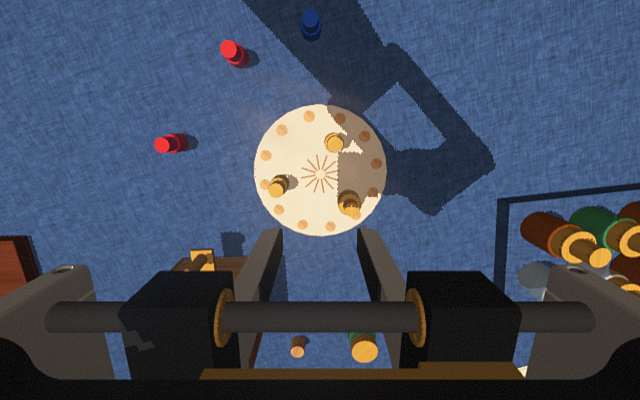

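In w1 the caps are near (328,140), (346,210) and (283,185), and the bore is at (547,232). In w2 they are near (350,205), (278,187) and (334,142). The network also boxes the blue look-alike, which I ignore. Next is an enlarged crop, to get the cap tops exactly and compare skirt widths.

```bash
python3 - <<'E'
import cv2,numpy as np
a=cv2.imread('pics/w1.png')[105:235,255:385];b=cv2.imread('pics/w2.png')[105:235,255:385]
cv2.imwrite('pics/m1.png',np.hstack([cv2.resize(x,(400,400),interpolation=cv2.INTER_CUBIC) for x in (a,b)]))
E
```

```text
(no output)
```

View pics/m1.png

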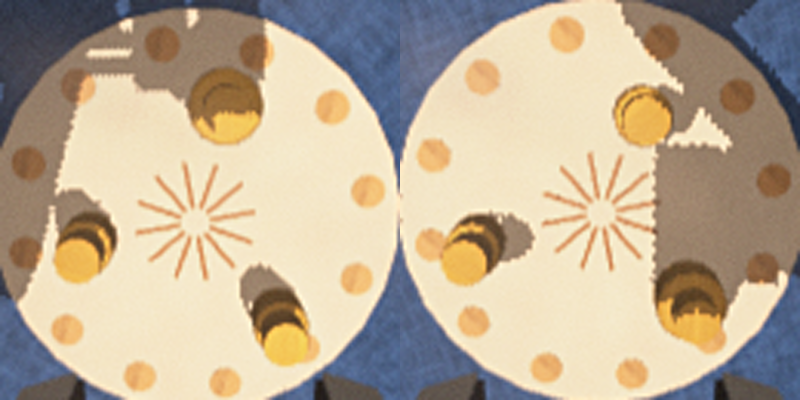

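The crop shows the skirt of cap 1, nearest the gauge side at (0.538,0.307), clearly wider (about 24 px against 19 px). It is the likely reject. The gauge trial will confirm it.

```bash
python3 - <<'E'
from det import *
import pickle
s1,c1=pickle.load(open('w1.pkl','rb'));s2,c2=pickle.load(open('w2.pkl','rb'))
P=lambda u,v:(255+u/3.077,105+v/3.077)
for n,a,b in [('cap1',(230,100),(293,318)),('cap2',(287,343),(64,263)),('cap3',(78,260),(243,116)),('board',(196,222),(200,212))]:
    x,r=tri([ray(c1,*P(*a)),ray(c2,*P(*b))]); print(n,x,np.round(r,4), onz(c1,*P(*a),.064),onz(c2,*P(*b),.064))
print('mouth w1',onz(c1,547,232,.13), 'knobtop', onz(c1,461,265,.113))
for q in [(484,217),(579,167),(612,247),(519,290)]: print(onz(c1,*q,.13))
E
```

```text
cap1 [0.5425 0.3102 0.0453] [0.0003 0.0003] [0.5427 0.3116 0.064 ] [0.5365 0.3096 0.064 ]
cap2 [0.4833 0.2237 0.0632] [0.0005 0.0005] [0.4835 0.2235 0.064 ] [0.483  0.2244 0.064 ]
cap3 [0.4489 0.3144 0.0565] [0.0004 0.0004] [0.451  0.3144 0.064 ] [0.4482 0.3147 0.064 ]
board [0.489  0.2826 0.0123] [0.0006 0.0006] [0.4965 0.2884 0.064 ] [0.4802 0.2859 0.064 ]
mouth w1 [0.6296 0.0681 0.13  ] knobtop [0.539  0.0947 0.113 ]
[0.5941 0.1334 0.13  ]
[0.6954 0.1031 0.13  ]
[ 0.6677 -0.0007  0.13  ]
[0.5639 0.0324 0.13  ]
```

>>> {"api": "play_rows", "payload": {
  "rows": [
    {"linear": [-0.5,-2.8,2],"spin": 0},
    {"linear": [-0.5,-2.8,2],"spin": 0},
    {"linear": [0,0,4],"spin": 0},
    {"linear": [0,0,4],"spin": 0},
    {"linear": [0,0,2],"spin": 0},
    {"linear": [0,0,0],"spin": 0},
    {"linear": [0,0,0],"spin": 0}
  ]
}}

```text
time: 5.52
tool_pos: [0.4833, 0.2237, 0.1207]
ee_rot: [-3.14, -0.002, 2.829]
wrist_force: [-0.5, -0.5, 0.9]
width: 0.0499
```

```bash
python3 - <<'E'
from det import *
s,c=shot('w3'); o=robot.get_obs(); print(o['tool_pos'],o['ee_rot'])
print([proj(c,p) for p in [(.4835,.224,.064),(.4835,.224,.012)]], proj(c,o['tool_pos']))
for d in finder.silhouettes(s,'cap_a_center'): print(np.round(d['box'],1),d['conf'],onz(c,*d['box'][:2],.04))
E
```

```text
[0.4846 0.2242 0.1228] [3.1407 0.0014 2.8297]
[array([318.592 , 219.2922]), array([318.8046, 202.3182])] [319.151  251.5112]
[411.7 142.1  46.   31.1] 0.85 [0.45   0.3174 0.04  ]
```

View pics/w3.png

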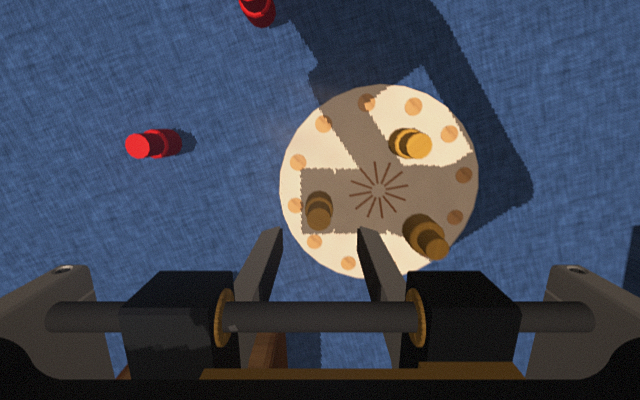

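Cap 2's top sits at about (319,218), and the prediction was (318.6,219.3). Descending and gripping.

>>> {"api": "play_rows", "payload": {
  "rows": [
    {"linear": [0,0,3],"spin": 0},
    {"linear": [0,0,2],"spin": 0},
    {"linear": [0,0,1.4],"spin": 0},
    {"linear": [0,0,0],"spin": 0},
    {"linear": [0,0,0],"spin": 0}
  ]
}}

```text
time: 6.03
tool_pos: [0.485, 0.2245, 0.0592]
ee_rot: [3.14, 0.002, 2.831]
wrist_force: [0.9, -0.1, 1.4]
width: 0.0501
```

>>> {"api": "play_rows", "payload": {
  "rows": [
    {"linear": [0,0,0],"spin": 0},
    {"linear": [0,0,0],"spin": 0},
    {"linear": [0,0,0],"spin": 0},
    {"linear": [0,0,0],"spin": 0},
    {"linear": [0,0,0],"spin": 0}
  ],
  "claw": 0
}}

```text
time: 6.45
tool_pos: [0.4843, 0.2241, 0.0582]
ee_rot: [3.141, 0.001, 2.831]
wrist_force: [-0.9, -0.2, -0.5]
width: 0.0199
```

>>> {"api": "play_rows", "payload": {
  "rows": [
    {"linear": [0,0,-4],"spin": 0},
    {"linear": [0,0,-4],"spin": 0},
    {"linear": [0,0,-4],"spin": 0},
    {"linear": [-1.6,-0.9,-3],"spin": 0},
    {"linear": [-3,-1.7,0],"spin": 0},
    {"linear": [-3,-1.7,0],"spin": 0},
    {"linear": [-3,-1.7,0],"spin": 0},
    {"linear": [-3,-1.7,0],"spin": 0},
    {"linear": [-3,-1.7,0],"spin": 0},
    {"linear": [-2,-1.1,1],"spin": 0},
    {"linear": [0,0,0.5],"spin": 0},
    {"linear": [0,0,0],"spin": 0}
  ]
}}

```text
time: 7.45
tool_pos: [0.6283, 0.0662, 0.1897]
ee_rot: [-3.14, -0.005, 2.829]
wrist_force: [-0.4, 0.1, -0.1]
width: 0.0186
```

```bash
python3 - <<'E'
from det import *
s,c=shot('w4'); o=robot.get_obs(); print(o['tool_pos'],o['ee_rot'],o['wrist_force'],o['width'])
p=o['tool_pos']
print('foot',proj(c,(p[0],p[1],p[2]-.046)),'mouth',proj(c,(.629,.067,.13)))
cv2.imwrite('pics/w4c.png',cv2.resize(s['frame'][120:320,200:440,::-1],(720,600),interpolation=cv2.INTER_CUBIC))
E
```

```text
[0.6281 0.0673 0.1909] [-3.1411 -0.0035  2.8304] [ 0.2856 -0.6136 -0.2681] 0.018809092440864015
foot [319.2309 223.5785] mouth [319.3022 218.6014]
```

View pics/w4c.png

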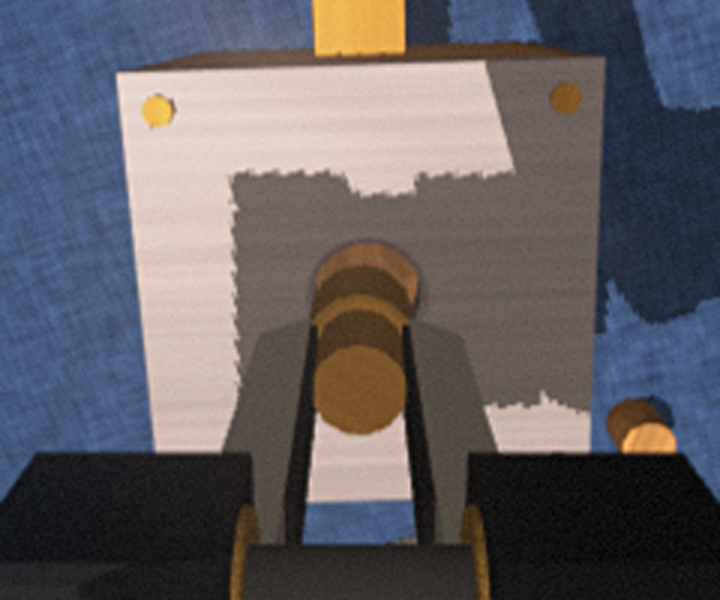

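The skirt of the held cap sits nearly over the bore. The bore's edges in the crop are at u≈308 and 422, and its far edge at v≈240.

```bash
python3 - <<'E'
from det import *
o=robot.get_obs(); s,c=shot('w5'); 
g=cv2.cvtColor(s['frame'],cv2.COLOR_RGB2GRAY)
psi=o['ee_rot'][2]; X=np.array([np.cos(psi),np.sin(psi),0]);Y=np.array([np.sin(psi),-np.cos(psi),0]); m=np.array([.629,.067,.13])
print('pred far',proj(c,m+.017*X),proj(c,m+.015*X),'left/right',proj(c,m-.017*Y),proj(c,m+.017*Y))
p=np.array(o['tool_pos'])
for z,r in [(-.046,.013),(-.017,.013),(-.017,.01),(.006,.01)]:
    q=p+[0,0,z]; print(z,r,proj(c,q),proj(c,q-r*Y),proj(c,q+r*Y),proj(c,q+r*X),proj(c,q-r*X))
for v in (208,211,214,217,220,226,232,240,250): print(v,g[v,294:348].tolist())
print('col',g[192:216,321].tolist())
E
```

```text
pred far [318.1159 198.9371] [318.119  201.2946] left/right [297.7567 218.6525] [338.5275 218.6512]
-0.046 0.013 [318.0098 223.6287] [301.3996 223.6292] [334.6203 223.6283] [317.9868 207.6957] [318.0321 239.0923]
-0.017 0.013 [317.7999 237.937 ] [298.8134 237.9373] [336.7869 237.9366] [317.7699 219.9336] [317.8289 255.3354]
-0.017 0.01 [317.7999 237.937 ] [303.1949 237.9372] [332.4053 237.9367] [317.7769 224.1436] [317.8223 251.3725]
0.006 0.01 [317.5853 252.5687] [301.111  252.5688] [334.0601 252.5686] [317.5561 237.2035] [317.6137 267.4849]
208 [106, 106, 104, 106, 103, 105, 104, 107, 103, 106, 89, 90, 86, 91, 91, 93, 94, 91, 93, 84, 91, 92, 87, 89, 82, 82, 75, 70, 75, 82, 97, 92, 100, 99, 90, 90, 96, 91, 92, 91, 94, 87, 78, 84, 91, 102, 99, 97, 100, 96, 96, 98, 95, 99]
211 [102, 105, 103, 104, 106, 103, 106, 109, 99, 86, 88, 99, 99, 92, 93, 97, 82, 57, 59, 63, 60, 64, 66, 66, 62, 61, 66, 66, 56, 66, 62, 55, 62, 60, 56, 69, 79, 93, 90, 89, 89, 98, 101, 91, 78, 86, 101, 99, 101, 104, 100, 96, 96, 103]
214 [103, 101, 103, 105, 102, 101, 100, 99, 90, 85, 94, 101, 98, 66, 63, 58, 62, 5
[... 904 characters left out ...]
, 63, 57, 60, 62, 61, 59, 61, 56, 63, 56, 60, 66, 63, 58, 62, 56, 57, 59, 62, 57, 56, 59, 55, 31, 25, 39, 74, 80, 81, 79, 76, 72, 76, 81, 79, 77, 81]
240 [79, 84, 80, 81, 82, 78, 81, 67, 29, 34, 33, 55, 62, 72, 89, 94, 89, 94, 94, 94, 89, 92, 98, 91, 93, 92, 95, 90, 89, 96, 88, 93, 91, 92, 93, 94, 86, 79, 57, 56, 41, 21, 22, 32, 66, 76, 79, 77, 75, 77, 75, 75, 72, 78]
250 [82, 82, 80, 82, 81, 77, 34, 31, 27, 32, 59, 90, 89, 87, 91, 88, 92, 89, 94, 93, 88, 91, 91, 86, 90, 87, 88, 83, 89, 86, 90, 90, 85, 92, 87, 88, 90, 88, 96, 93, 94, 51, 22, 22, 21, 42, 75, 80, 76, 75, 78, 78, 77, 78]
col [106, 101, 103, 101, 100, 102, 103, 101, 83, 90, 98, 97, 98, 97, 96, 95, 70, 62, 63, 66, 63, 62, 63, 61]
```

>>> {"api": "play_rows", "payload": {
  "rows": [
    {"linear": [-0.1,0.05,0.5],"spin": 0},
    {"linear": [0,0,0.4],"spin": 0},
    {"linear": [0,0,0.4],"spin": 0},
    {"linear": [0,0,0.3],"spin": 0},
    {"linear": [0,0,0.3],"spin": 0},
    {"linear": [0,0,0.3],"spin": 0},
    {"linear": [0,0,0],"spin": 0}
  ]
}}

```text
time: 8.13
tool_pos: [0.6296, 0.0675, 0.1695]
ee_rot: [-3.141, -0.001, 2.831]
wrist_force: [-0.1, 0.1, -1.2]
width: 0.0187
```

>>> {"api": "play_rows", "payload": {
  "rows": [
    {"linear": [0,0,0.5],"spin": 0},
    {"linear": [0,0,0.5],"spin": 0},
    {"linear": [0,0,0.5],"spin": 0},
    {"linear": [0,0,0.4],"spin": 0},
    {"linear": [0,0,0],"spin": 0}
  ]
}}

```text
time: 8.55
tool_pos: [0.6293, 0.0673, 0.1498]
ee_rot: [-3.141, -0.002, 2.831]
wrist_force: [0.2, -0.0, -0.9]
width: 0.019
```

>>> {"api": "play_rows", "payload": {
  "rows": [
    {"linear": [0,0,0],"spin": 0},
    {"linear": [0,0,0],"spin": 0},
    {"linear": [0,0,0],"spin": 0},
    {"linear": [0,0,0],"spin": 0},
    {"linear": [0,0,-3],"spin": 0},
    {"linear": [0,0,-3],"spin": 0}
  ],
  "claw": 5
}}

```text
time: 9.05
tool_pos: [0.6286, 0.0673, 0.2094]
ee_rot: [-3.14, -0.006, 2.831]
wrist_force: [0.5, -0.3, 0.8]
width: 0.0496
```

```bash
python3 - <<'E'
from det import *
o=robot.get_obs(); s,c=shot('w6'); print(o['tool_pos'],o['width'])
cv2.imwrite('pics/w6c.png',cv2.resize(s['frame'][120:320,200:440,::-1],(480,400),interpolation=cv2.INTER_CUBIC))
psi=o['ee_rot'][2];R=np.array([[np.cos(psi),np.sin(psi)],[np.sin(psi),-np.cos(psi)]])
print(R@(np.array([.449,.3145])-o['tool_pos'][:2]))
E
```

```text
[0.6286 0.0673 0.2094] 0.04957948808673239
[0.2466 0.1805]
```

View pics/w6c.png

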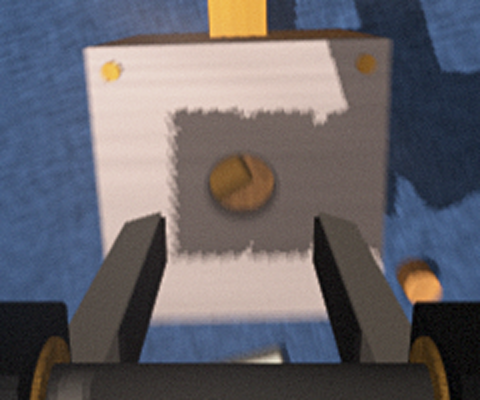

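The bore is clear and brass shows down inside it, so cap 2 went through. Going to cap 3.

>>> {"api": "play_rows", "payload": {
  "rows": [
    {"linear": [3.08,2.26,0],"spin": 0},
    {"linear": [3.08,2.26,0],"spin": 0},
    {"linear": [3.08,2.26,0],"spin": 0},
    {"linear": [3.08,2.26,0],"spin": 0},
    {"linear": [3.08,2.26,0],"spin": 0},
    {"linear": [3.08,2.26,0],"spin": 0},
    {"linear": [3.08,2.26,0],"spin": 0},
    {"linear": [3.08,2.26,0],"spin": 0},
    {"linear": [0,0,4],"spin": 0},
    {"linear": [0,0,4],"spin": 0},
    {"linear": [0,0,1],"spin": 0},
    {"linear": [0,0,0],"spin": 0}
  ]
}}

```text
time: 10.1
tool_pos: [0.4482, 0.3135, 0.1174]
ee_rot: [-3.135, -0.006, 2.831]
wrist_force: [-1.2, -0.1, -0.2]
width: 0.0499
```

```bash
python3 - <<'E'
from det import *
o=robot.get_obs(); s,c=shot('w7'); print(o['tool_pos'],o['ee_rot'])
psi=o['ee_rot'][2];X=np.array([np.cos(psi),np.sin(psi),0])
print('pred top', proj(c,(.449,.3145,.064)), 'far/near edge', proj(c,np.array([.449,.3145,.064])-.01*X))
for d in finder.silhouettes(s,'cap_a_center'): print(np.round(d['box'],1),d['conf'])
cv2.imwrite('pics/w7c.png',cv2.resize(s['frame'][140:300,240:400,::-1],(480,480),interpolation=cv2.INTER_CUBIC))
E
```

```text
[0.4482 0.3135 0.1174] [-3.1352 -0.0057  2.8312]
pred top [319.9217 221.2251] far/near edge [319.9169 232.8248]
[323.7 213.4  27.   43.2] 0.77
```

View pics/w7c.png

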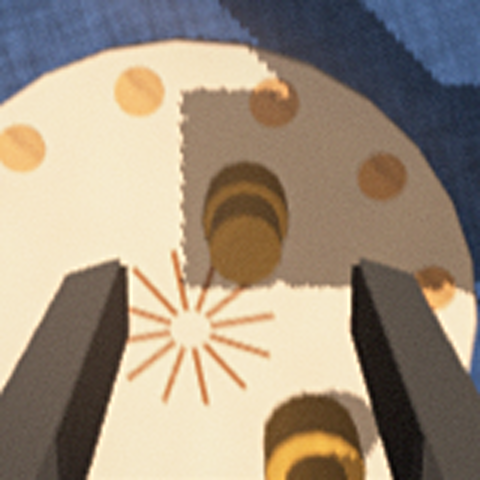

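Cap 3's top is at about (322,223), 2 px from the prediction. I'll nudge and descend.

>>> {"api": "play_rows", "payload": {
  "rows": [
    {"linear": [-0.2,0.1,2.5],"spin": 0},
    {"linear": [0,0,2],"spin": 0},
    {"linear": [0,0,1.4],"spin": 0},
    {"linear": [0,0,0],"spin": 0},
    {"linear": [0,0,0],"spin": 0}
  ]
}}

```text
time: 10.62
tool_pos: [0.4545, 0.3154, 0.0646]
ee_rot: [3.139, 0.002, 2.83]
wrist_force: [-0.5, 1.7, -0.1]
width: 0.0499
```

>>> {"api": "play_rows", "payload": {
  "rows": [
    {"linear": [0,0,0],"spin": 0},
    {"linear": [0,0,0],"spin": 0},
    {"linear": [0,0,0],"spin": 0},
    {"linear": [0,0,0],"spin": 0},
    {"linear": [0,0,0],"spin": 0}
  ],
  "claw": 0
}}

```text
time: 11.03
tool_pos: [0.4532, 0.3153, 0.0632]
ee_rot: [3.141, 0.001, 2.831]
wrist_force: [0.1, -0.0, 0.2]
width: 0.0197
```

>>> {"api": "play_rows", "payload": {
  "rows": [
    {"linear": [0,0,-4],"spin": 0},
    {"linear": [0,0,-4],"spin": 0},
    {"linear": [0,0,-4],"spin": 0},
    {"linear": [-0.5,-0.4,-4],"spin": 0},
    {"linear": [-3.2,-2.4,0],"spin": 0},
    {"linear": [-3.2,-2.4,0],"spin": 0},
    {"linear": [-3.2,-2.4,0],"spin": 0},
    {"linear": [-3.2,-2.4,0],"spin": 0},
    {"linear": [-3.2,-2.4,0],"spin": 0},
    {"linear": [-3.2,-2.4,0],"spin": 0},
    {"linear": [-3.2,-2.4,0],"spin": 0},
    {"linear": [-1.7,-1,1.5],"spin": 0}
  ]
}}

```text
time: 12.03
tool_pos: [0.6347, 0.0622, 0.2104]
ee_rot: [3.141, 0.007, 2.827]
wrist_force: [-0.5, 0.4, -0.3]
width: 0.0184
```

>>> {"api": "play_rows", "payload": {
  "rows": [
    {"linear": [0,0,1.3],"spin": 0},
    {"linear": [0,0,0],"spin": 0},
    {"linear": [0,0,0],"spin": 0}
  ]
}}

```text
time: 12.28
tool_pos: [0.6303, 0.0673, 0.1928]
ee_rot: [-3.141, -0.004, 2.831]
wrist_force: [0.8, 0.2, -0.0]
width: 0.0185
```

```bash
cat > chk.py <<'E'
from det import *
import sys
r=float(sys.argv[1]); h=float(sys.argv[2]); n=sys.argv[3]
o=robot.get_obs(); s,c=shot(n); print(o['tool_pos'],o['ee_rot'])
psi=o['ee_rot'][2]; X=np.array([np.cos(psi),np.sin(psi),0]);Y=np.array([np.sin(psi),-np.cos(psi),0]); m=np.array([.6295,.0675,.13])
p=np.array(o['tool_pos'])
print('bore pred ctr',proj(c,m),'far edge',proj(c,m+.017*X),'L/R',proj(c,m-.017*Y),proj(c,m+.017*Y),'m-p tool',(m-p)@X,(m-p)@Y)
q=p-[0,0,h]; print('foot pred ctr',proj(c,q),'far',proj(c,q+(r-.002)*X),'L/R',proj(c,q-r*Y),proj(c,q+r*Y))
cv2.imwrite('pics/'+n+'c.png',cv2.resize(s['frame'][190:270,280:360,::-1],(480,480),interpolation=cv2.INTER_CUBIC))
E
python3 chk.py .013 .051 w8
```

```text
[0.6303 0.0673 0.1928] [-3.1409 -0.004   2.8314]
bore pred ctr [318.0611 216.0433] far edge [318.0339 196.3882] L/R [297.789  216.0424] [338.3345 216.0442] m-p tool 0.0007758339878257879 -5.380989143072539e-05
foot pred ctr [318.0558 221.5477] far [318.0374 208.3572] L/R [301.7973 221.5468] [334.3152 221.5485]
```

View pics/w8c.png

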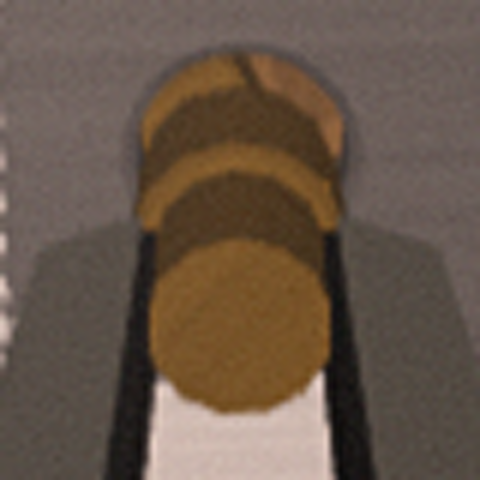

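The bore centre is near column 320.5. The foot is centred at column 319.9, but the cap sits about 3 mm toward +X in the hand, so I'll correct by −0.28 cm in X before inserting.

>>> {"api": "play_rows", "payload": {
  "rows": [
    {"linear": [-0.28,0.05,0.4],"spin": 0},
    {"linear": [0,0,0.4],"spin": 0},
    {"linear": [0,0,0.4],"spin": 0},
    {"linear": [0,0,0.3],"spin": 0},
    {"linear": [0,0,0.2],"spin": 0},
    {"linear": [0,0,0.2],"spin": 0},
    {"linear": [0,0,0],"spin": 0}
  ]
}}

```text
time: 12.92
tool_pos: [0.634, 0.0664, 0.1748]
ee_rot: [-3.141, -0.001, 2.831]
wrist_force: [-0.4, 0.6, -0.2]
width: 0.0187
```

>>> {"api": "play_rows", "payload": {
  "rows": [
    {"linear": [0,0,0.5],"spin": 0},
    {"linear": [0,0,0.5],"spin": 0},
    {"linear": [0,0,0.5],"spin": 0},
    {"linear": [0,0,0.5],"spin": 0},
    {"linear": [0,0,0.3],"spin": 0},
    {"linear": [0,0,0],"spin": 0}
  ]
}}

```text
time: 13.42
tool_pos: [0.6339, 0.0661, 0.151]
ee_rot: [-3.141, -0.002, 2.831]
wrist_force: [-0.3, -0.3, -0.4]
width: 0.0187
```

>>> {"api": "play_rows", "payload": {
  "rows": [
    {"linear": [0,0,0],"spin": 0},
    {"linear": [0,0,0],"spin": 0},
    {"linear": [0,0,0],"spin": 0},
    {"linear": [0,0,0],"spin": 0},
    {"linear": [0,0,-3],"spin": 0},
    {"linear": [0,0,-3],"spin": 0}
  ],
  "claw": 5
}}

```text
time: 13.92
tool_pos: [0.6329, 0.0662, 0.2104]
ee_rot: [-3.14, -0.006, 2.831]
wrist_force: [1.6, 0.1, 0.5]
width: 0.0497
```

```bash
python3 - <<'E'
from det import *
o=robot.get_obs(); s,c=shot('w9'); print(o['tool_pos'],o['width'])
cv2.imwrite('pics/w9c.png',cv2.resize(s['frame'][120:320,200:440,::-1],(480,400),interpolation=cv2.INTER_CUBIC))
psi=o['ee_rot'][2];R=np.array([[np.cos(psi),np.sin(psi)],[np.sin(psi),-np.cos(psi)]])
print(R@(np.array([.539,.310])-o['tool_pos'][:2]))
E
```

```text
[0.6329 0.0662 0.2104] 0.049725532410390634
[0.1639 0.2034]
```

View pics/w9c.png

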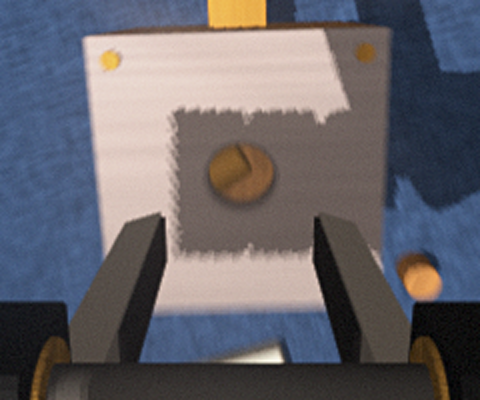

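The bore is empty and nothing is left in the fingers or on the plate, so cap 3 went through too. Now cap 1, the wide one.

>>> {"api": "play_rows", "payload": {
  "rows": [
    {"linear": [2.34,2.9,0],"spin": 0},
    {"linear": [2.34,2.9,0],"spin": 0},
    {"linear": [2.34,2.9,0],"spin": 0},
    {"linear": [2.34,2.9,0],"spin": 0},
    {"linear": [2.34,2.9,0],"spin": 0},
    {"linear": [2.34,2.9,0],"spin": 0},
    {"linear": [2.34,2.9,0],"spin": 0},
    {"linear": [0,0,4],"spin": 0},
    {"linear": [0,0,4],"spin": 0},
    {"linear": [0,0,1],"spin": 0},
    {"linear": [0,0,0],"spin": 0},
    {"linear": [0,0,0],"spin": 0}
  ]
}}

```text
time: 14.97
tool_pos: [0.5408, 0.3094, 0.123]
ee_rot: [-3.142, 0.0, 2.83]
wrist_force: [0.7, -0.6, 0.2]
width: 0.05
```

```bash
python3 - <<'E'
from det import *
o=robot.get_obs(); s,c=shot('w10'); print(o['tool_pos'],o['ee_rot'])
psi=o['ee_rot'][2];X=np.array([np.cos(psi),np.sin(psi),0])
t=np.array([.539,.310,.064])
print('pred top', proj(c,t),'near edge',proj(c,t-.01*X),'far foot',proj(c,t+.0145*X-[0,0,.052]))
for d in finder.silhouettes(s,'cap_a_center'):
    y,x=np.nonzero(d['pixels']); print(np.round(d['box'],1),d['conf'],y.min(),y.max(),x.min(),x.max())
E
```

```text
[0.5408 0.3094 0.123 ] [-3.1416  0.0001  2.8303]
pred top [318.0882 215.8662] near edge [318.1039 227.2684] far foot [318.2914 185.3014]
```

```bash
python3 - <<'E'
from det import *
f=cv2.imread('pics/w10.png'); g=f[...,0]  # blue: brass is dark in blue
print('col319',list(zip(range(176,240),g[176:240,319].tolist())))
for v in (200,212,220): print(v,g[v,285:355].tolist())
E
```

```text
col319 [(176, 91), (177, 94), (178, 92), (179, 93), (180, 91), (181, 93), (182, 97), (183, 87), (184, 65), (185, 44), (186, 35), (187, 37), (188, 42), (189, 37), (190, 40), (191, 42), (192, 45), (193, 51), (194, 45), (195, 50), (196, 45), (197, 43), (198, 35), (199, 32), (200, 33), (201, 39), (202, 36), (203, 38), (204, 44), (205, 46), (206, 44), (207, 46), (208, 49), (209, 53), (210, 44), (211, 46), (212, 42), (213, 46), (214, 42), (215, 44), (216, 48), (217, 43), (218, 43), (219, 43), (220, 44), (221, 43), (222, 45), (223, 44), (224, 49), (225, 47), (226, 51), (227, 67), (228, 84), (229, 92), (230, 94), (231, 108), (232, 153), (233, 176), (234, 180), (235, 179), (236, 177), (237, 180), (238, 176), (239, 180)]
200 [185, 182, 186, 186, 180, 185, 182, 181, 184, 183, 179, 177, 177, 178, 182, 185, 171, 68, 37, 44, 44, 45, 50, 50, 46, 43, 43, 40, 41, 39, 38, 38, 41, 37, 33, 33, 33, 35, 36, 38, 31, 33, 50, 45, 39, 39, 39, 39, 41, 39, 33, 67, 95, 96, 92, 90, 94, 91, 87, 90, 90, 88, 95, 88, 89, 90, 91, 86, 87, 90]
212 [188, 183, 184, 185, 183, 181, 182, 181, 178, 178, 182, 183, 178, 180, 184, 184, 183, 64, 39, 44, 47, 48, 43, 44, 42, 45, 44, 45, 44, 49, 43, 42, 46, 49, 42, 46, 46, 45, 44, 45, 41, 43, 44, 39, 45, 38, 38, 43, 40, 33, 35, 57, 87, 90, 92, 90, 91, 92, 91, 87, 96, 89, 94, 90, 88, 92, 89, 89, 92, 90]
220 [183, 180, 180, 185, 183, 181, 183, 177, 177, 178, 176, 177, 179, 179, 177, 176, 155, 125, 93, 94, 100, 94, 78, 54, 39, 42, 44, 45, 46, 47, 47, 43, 46, 46, 44, 45, 45, 45, 40, 44, 44, 41, 43, 39, 40, 44, 44, 46, 51, 54, 49, 48, 45, 54, 84, 93, 90, 85, 95, 90, 94, 94, 91, 95, 92, 88, 88, 84, 73, 62]
```

The near edge at row 227 and far edge at 184.5 match the prediction (227.3 and 185.3). Descending.

>>> {"api": "play_rows", "payload": {
  "rows": [
    {"linear": [0.15,0,3],"spin": 0},
    {"linear": [0,0,2],"spin": 0},
    {"linear": [0,0,1.4],"spin": 0},
    {"linear": [0,0,0],"spin": 0},
    {"linear": [0,0,0],"spin": 0}
  ]
}}

```text
time: 15.48
tool_pos: [0.5401, 0.3101, 0.0602]
ee_rot: [3.14, 0.002, 2.83]
wrist_force: [0.5, -0.3, 2.0]
width: 0.0504
```

>>> {"api": "play_rows", "payload": {
  "rows": [
    {"linear": [0,0,0],"spin": 0},
    {"linear": [0,0,0],"spin": 0},
    {"linear": [0,0,0],"spin": 0},
    {"linear": [0,0,0],"spin": 0},
    {"linear": [0,0,0],"spin": 0}
  ],
  "claw": 0
}}

```text
time: 15.9
tool_pos: [0.5394, 0.3102, 0.0592]
ee_rot: [3.141, 0.001, 2.831]
wrist_force: [-1.1, 0.1, 0.5]
width: 0.02
```

>>> {"api": "play_rows", "payload": {
  "rows": [
    {"linear": [0,0,-4],"spin": 0},
    {"linear": [0,0,-4],"spin": 0},
    {"linear": [0,0,-4],"spin": 0},
    {"linear": [0,0,-4],"spin": 0},
    {"linear": [-2.3,-2.9,0],"spin": 0},
    {"linear": [-2.3,-2.9,0],"spin": 0},
    {"linear": [-2.3,-2.9,0],"spin": 0},
    {"linear": [-2.3,-2.9,0],"spin": 0},
    {"linear": [-2.3,-2.9,0],"spin": 0},
    {"linear": [-2.3,-2.9,0],"spin": 0},
    {"linear": [-2.2,-3,1],"spin": 0},
    {"linear": [0,0,1.5],"spin": 0}
  ]
}}

```text
time: 16.9
tool_pos: [0.6316, 0.0599, 0.1948]
ee_rot: [-3.139, 0.006, 2.823]
wrist_force: [-0.7, 0.8, -0.4]
width: 0.0191
```

>>> {"api": "play_rows", "payload": {
  "rows": [
    {"linear": [0,0,0.5],"spin": 0},
    {"linear": [0,0,0],"spin": 0},
    {"linear": [0,0,0],"spin": 0}
  ]
}}

```text
time: 17.15
tool_pos: [0.6285, 0.0679, 0.1883]
ee_rot: [-3.142, -0.001, 2.832]
wrist_force: [-0.1, 1.0, -0.4]
width: 0.0191
```

Well aligned in xy. Lowering gently to contact.

>>> {"api": "play_rows", "payload": {
  "rows": [
    {"linear": [0,0,0.4],"spin": 0},
    {"linear": [0,0,0.3],"spin": 0},
    {"linear": [0,0,0.2],"spin": 0},
    {"linear": [0,0,0.1],"spin": 0},
    {"linear": [0,0,0.1],"spin": 0},
    {"linear": [0,0,0],"spin": 0}
  ]
}}

```text
time: 17.65
tool_pos: [0.6288, 0.0672, 0.1773]
ee_rot: [-3.141, -0.0, 2.831]
wrist_force: [-0.4, -0.9, -1.1]
width: 0.0194
```

>>> {"api": "play_rows", "payload": {
  "rows": [
    {"linear": [0,0,0.1],"spin": 0},
    {"linear": [0,0,0.1],"spin": 0},
    {"linear": [0,0,0],"spin": 0}
  ]
}}

```text
time: 17.9
tool_pos: [0.6293, 0.067, 0.1765]
ee_rot: [3.141, 0.002, 2.831]
wrist_force: [0.1, 0.3, 2.1]
width: 0.0191
```

>>> {"api": "play_rows", "payload": {
  "rows": [
    {"linear": [0,0,0.1],"spin": 0},
    {"linear": [0,0,0.1],"spin": 0},
    {"linear": [0,0,0],"spin": 0},
    {"linear": [0,0,0],"spin": 0}
  ]
}}

```text
time: 18.23
tool_pos: [0.6297, 0.067, 0.1762]
ee_rot: [3.14, 0.004, 2.831]
wrist_force: [-1.3, 0.2, 6.6]
width: 0.0195
```

Contact force rises to 6.6 N with the foot at the mouth, so it does not fit. Moving it to the tray.

>>> {"api": "play_rows", "payload": {
  "rows": [
    {"linear": [0,0,-2],"spin": 0},
    {"linear": [0,0,-2],"spin": 0},
    {"linear": [0.3,-3.77,0],"spin": 0},
    {"linear": [0.3,-3.77,0],"spin": 0},
    {"linear": [0.3,-3.77,0],"spin": 0},
    {"linear": [0.3,-3.77,0],"spin": 0},
    {"linear": [0.3,-3.77,0],"spin": 0},
    {"linear": [0.3,-3.77,0],"spin": 0},
    {"linear": [0.3,-3.77,0],"spin": 0},
    {"linear": [0.3,-3.77,0],"spin": 0},
    {"linear": [0.3,-3.77,0],"spin": 0},
    {"linear": [0.3,-3.77,0],"spin": 0}
  ]
}}

```text
time: 19.23
tool_pos: [0.484, -0.2844, 0.2132]
ee_rot: [3.142, -0.0, 2.831]
wrist_force: [1.1, -0.5, -0.1]
width: 0.0193
```

>>> {"api": "play_rows", "payload": {
  "rows": [
    {"linear": [0,0,4],"spin": 0},
    {"linear": [0,0,4],"spin": 0},
    {"linear": [0,0,3],"spin": 0},
    {"linear": [0,0,0],"spin": 0},
    {"linear": [0,0,0],"spin": 0}
  ]
}}

```text
time: 19.65
tool_pos: [0.4838, -0.282, 0.1015]
ee_rot: [3.14, -0.005, 2.831]
wrist_force: [-0.1, 0.2, 0.0]
width: 0.0193
```

```bash
python3 - <<'E'
from det import *
o=robot.get_obs(); s,c=shot('w11'); print(o['tool_pos'],o['ee_rot'])
for d in finder.silhouettes(s,'tray_in'):
    r=cv2.minAreaRect(cv2.findNonZero(d['pixels'].astype(np.uint8))); print(d['conf'],r,onz(c,*r[0],.015),[onz(c,*q,.022)[:2] for q in cv2.boxPoints(r)])
E
```

```text
[ 0.4838 -0.282   0.1015] [ 3.1401 -0.005   2.8307]
0.73 ((320.29559326171875, 206.53985595703125), (149.61509704589844, 165.321533203125), 88.4306411743164) [ 0.4823 -0.2794  0.015 ] [array([ 0.3986, -0.3268]), array([ 0.4373, -0.1945]), array([ 0.574 , -0.2237]), array([ 0.5299, -0.376 ])]
```

Centred on the tray. Lowering about 4.8 cm to the floor.

>>> {"api": "play_rows", "payload": {
  "rows": [
    {"linear": [0,0,2],"spin": 0},
    {"linear": [0,0,1.5],"spin": 0},
    {"linear": [0,0,0.8],"spin": 0},
    {"linear": [0,0,0.4],"spin": 0},
    {"linear": [0,0,0.2],"spin": 0},
    {"linear": [0,0,0],"spin": 0},
    {"linear": [0,0,0],"spin": 0}
  ]
}}

```text
time: 20.33
tool_pos: [0.4859, -0.2833, 0.0558]
ee_rot: [-3.141, 0.002, 2.831]
wrist_force: [0.6, -0.2, 1.0]
width: 0.0191
```

>>> {"api": "play_rows", "payload": {
  "rows": [
    {"linear": [0,0,0.2],"spin": 0},
    {"linear": [0,0,0.2],"spin": 0},
    {"linear": [0,0,0],"spin": 0},
    {"linear": [0,0,0],"spin": 0}
  ]
}}

```text
time: 20.67
tool_pos: [0.4858, -0.2837, 0.0519]
ee_rot: [-3.14, 0.002, 2.831]
wrist_force: [-0.8, -0.3, 5.2]
width: 0.0192
```

>>> {"api": "play_rows", "payload": {
  "rows": [
    {"linear": [0,0,0],"spin": 0},
    {"linear": [0,0,0],"spin": 0},
    {"linear": [0,0,0],"spin": 0},
    {"linear": [0,0,0],"spin": 0},
    {"linear": [0,0,-1],"spin": 0},
    {"linear": [0,0,-3],"spin": 0},
    {"linear": [0,0,-4],"spin": 0},
    {"linear": [0,0,-4],"spin": 0},
    {"linear": [0,0,-3],"spin": 0},
    {"linear": [0,0,0],"spin": 0}
  ],
  "claw": 5
}}

```text
time: 21.5
tool_pos: [0.4881, -0.2849, 0.2102]
ee_rot: [-3.137, 0.015, 2.831]
wrist_force: [0.5, -0.5, 1.0]
width: 0.0502
```

```bash
python3 - <<'E'
from det import *
o=robot.get_obs(); s,c=shot('w12'); print(o['tool_pos'],o['ee_rot'],o['width'])
t=np.array([.4858,-.2837,.057])
print('pred top',proj(c,t),'foot',proj(c,t-[0,0,.052]))
for d in finder.silhouettes(s,'cap_a_center'): print(np.round(d['box'],1),d['conf'])
T=eyes.snapshot('top')
A=cv2.resize(s['frame'][130:290,240:400,::-1],(400,400)); B=cv2.resize(T['frame'][130:260,260:460,::-1],(400,260)); B=cv2.copyMakeBorder(B,0,140,0,0,cv2.BORDER_CONSTANT)
cv2.imwrite('pics/last.png',np.hstack([A,B]))
psi=o['ee_rot'][2];R=np.array([[np.cos(psi),np.sin(psi)],[np.sin(psi),-np.cos(psi)]])
print(R@(np.array([.541,.0935])-o['tool_pos'][:2]))
E
```

```text
[ 0.4881 -0.2849  0.2102] [-3.1366  0.0151  2.8311] 0.05023932802422362
pred top [319.4291 187.366 ] foot [319.612  178.1317]
[0.0653 0.3764]
```

View pics/last.png

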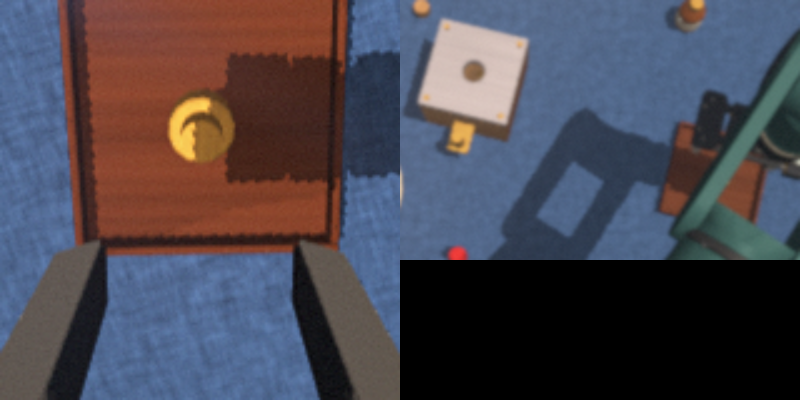

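The wide cap stands upright near the middle of the tray, at (200,127) in the left half. The drawer is still shut. Now the knob.

>>> {"api": "play_rows", "payload": {
  "rows": [
    {"linear": [0.65,3.76,0],"spin": 0},
    {"linear": [0.65,3.76,0],"spin": 0},
    {"linear": [0.65,3.76,0],"spin": 0},
    {"linear": [0.65,3.76,0],"spin": 0},
    {"linear": [0.65,3.76,0],"spin": 0},
    {"linear": [0.65,3.76,0],"spin": 0},
    {"linear": [0.65,3.76,0],"spin": 0},
    {"linear": [0.65,3.76,0],"spin": 0},
    {"linear": [0.65,3.76,0],"spin": 0},
    {"linear": [0.65,3.76,0],"spin": -1},
    {"linear": [0,0,3],"spin": 0},
    {"linear": [0,0,1],"spin": 0}
  ]
}}

```text
time: 22.65
tool_pos: [0.5354, 0.097, 0.1548]
ee_rot: [-3.138, -0.008, 2.853]
wrist_force: [-1.3, 0.2, -1.3]
width: 0.0501
```

>>> {"api": "play_rows", "payload": {
  "rows": [
    {"linear": [0,0,0],"spin": 0},
    {"linear": [0,0,0],"spin": 0}
  ]
}}

```text
time: 22.82
tool_pos: [0.5367, 0.0941, 0.1581]
ee_rot: [-3.139, -0.005, 2.847]
wrist_force: [-0.1, -0.5, -0.1]
width: 0.0502
```

```bash
python3 - <<'E'
from det import *
o=robot.get_obs(); s,c=shot('w13'); print(o['tool_pos'],o['ee_rot'],o['width'])
psi=o['ee_rot'][2];X=np.array([np.cos(psi),np.sin(psi),0]);Y=np.array([np.sin(psi),-np.cos(psi),0])
t=np.array([.541,.0935,.113])
print('knob top',proj(c,t),'near',proj(c,t-.008*X),'L/R',proj(c,t-.008*Y),proj(c,t+.008*Y))
f=cv2.cvtColor(s['frame'],cv2.COLOR_RGB2HSV)
print('offset',(t-o['tool_pos'])@X,(t-o['tool_pos'])@Y)
for d in finder.silhouettes(s,'drawer_knob'): print(np.round(d['box'],1),d['conf'])
b=s['frame'][...,2]
print('col',list(zip(range(190,262,1),b[190:262,320].tolist())))
for v in (215,222,230,236): print(v,b[v,296:346].tolist())
E
```

```text
[0.5367 0.0941 0.1581] [-3.1392 -0.005   2.8472] 0.05016438717973742
knob top [318.9574 229.2393] near [318.9625 238.7558] L/R [308.7457 229.2325] [329.1707 229.2461]
offset -0.004266197948314257 0.0006604162140127527
[330.3 271.3 132.4 146.8] 0.76
col [(190, 74), (191, 62), (192, 61), (193, 61), (194, 72), (195, 65), (196, 67), (197, 55), (198, 39), (199, 36), (200, 36), (201, 38), (202, 42), (203, 36), (204, 32), (205, 31), (206, 27), (207, 28), (208, 30), (209, 35), (210, 29), (211, 29), (212, 30), (213, 28), (214, 34), (215, 31), (216, 33), (217, 30), (218, 34), (219, 37), (220, 44), (221, 43), (222, 40), (223, 38), (224, 42), (225, 44), (226, 35), (227, 40), (228, 38), (229, 40), (230, 45), (231, 41), (232, 38), (233, 44), (234, 41), (235, 40), (236, 41), (237, 40), (238, 44), (239, 39), (240, 30), (241, 39), (242, 40), (243, 39), (244, 42), (245, 42), (246, 42), (247, 42), (248, 35), (249, 39), (250, 40), (251, 36), (252, 38), (253, 39), (254, 41), (255, 36), (256, 38), (257, 42), (258, 39), (259, 39), (260, 37), (261, 39)]
215 [129, 130, 132, 142, 135, 133, 133, 142, 102, 39, 41, 39, 40, 41, 40, 36, 29, 30, 21, 32, 30, 31, 32, 31, 31, 23, 31, 28, 31, 28, 32, 25, 22, 30, 38, 37, 38, 39, 37, 40, 45, 63, 69, 63, 64, 62, 62, 60, 62, 64]
222 [41, 45, 40, 37, 40, 36, 37, 34, 38, 43, 40, 43, 46, 37, 37, 26, 27, 28, 36, 42, 41, 44, 39, 37, 40, 43, 41, 44, 35, 40, 33, 36, 29, 26, 32, 38, 38, 39, 36, 36, 34, 33, 41, 31, 34, 30, 34, 33, 33, 39]
230 [36, 39, 42, 41, 37, 40, 39, 37, 39, 41, 42, 45, 41, 39, 38, 39, 40, 43, 39, 42, 42, 40, 38, 39, 45, 35, 41, 38, 34, 45, 40, 41, 42, 34, 38, 39, 43, 37, 33, 40, 30, 37, 31, 28, 38, 33, 32, 33, 34, 35]
236 [38, 41, 37, 39, 33, 41, 38, 35, 37, 34, 42, 43, 38, 40, 42, 40, 46, 45, 39, 39, 42, 35, 36, 41, 41, 38, 42, 42, 40, 37, 36, 37, 39, 39, 35, 34, 38, 37, 42, 33, 35, 37, 31, 32, 33, 35, 33, 29, 30, 36]
```

The knob's far rim is at row 219.5 (219.6 predicted) and it is laterally centred. Descend, grip and pull.

>>> {"api": "play_rows", "payload": {
  "rows": [
    {"linear": [-0.4,0,2],"spin": 0},
    {"linear": [0,0,2],"spin": 0},
    {"linear": [0,0,1.5],"spin": 0},
    {"linear": [0,0,0.5],"spin": 0},
    {"linear": [0,0,0],"spin": 0}
  ]
}}

```text
time: 23.33
tool_pos: [0.5416, 0.0929, 0.0999]
ee_rot: [-3.141, -0.001, 2.847]
wrist_force: [-0.8, -1.0, -0.2]
width: 0.0498
```

>>> {"api": "play_rows", "payload": {
  "rows": [
    {"linear": [0,0,0],"spin": 0},
    {"linear": [0,0,0],"spin": 0},
    {"linear": [0,0,0],"spin": 0},
    {"linear": [0,0,0],"spin": 0},
    {"linear": [0,0,0],"spin": 0}
  ],
  "claw": 0
}}

```text
time: 23.75
tool_pos: [0.5425, 0.0939, 0.1013]
ee_rot: [3.141, 0.001, 2.848]
wrist_force: [-0.1, -0.2, -0.3]
width: 0.0201
```

>>> {"api": "play_rows", "payload": {
  "rows": [
    {"linear": [0,0,0],"spin": 0},
    {"linear": [0,0,0],"spin": 0},
    {"linear": [0.5,0,0],"spin": 0},
    {"linear": [0.5,0,0],"spin": 0},
    {"linear": [0,0,0],"spin": 0}
  ]
}}

```text
time: 24.17
tool_pos: [0.532, 0.0959, 0.1011]
ee_rot: [-3.14, 0.001, 2.848]
wrist_force: [-2.1, -5.3, 3.8]
width: 0.0157
```

>>> {"api": "play_rows", "payload": {
  "rows": [
    {"linear": [0.8,0,0],"spin": 0},
    {"linear": [0.8,0,0],"spin": 0},
    {"linear": [0.8,0,0],"spin": 0},
    {"linear": [0.8,0,0],"spin": 0},
    {"linear": [0.8,0,0],"spin": 0},
    {"linear": [0.8,0,0],"spin": 0},
    {"linear": [0.8,0,0],"spin": 0},
    {"linear": [0.6,0,0],"spin": 0},
    {"linear": [0.4,0,0],"spin": 0},
    {"linear": [0.2,0,0],"spin": 0},
    {"linear": [0,0,0],"spin": 0}
  ]
}}

```text
time: 25.08
tool_pos: [0.4667, 0.1148, 0.1011]
ee_rot: [-3.138, 0.001, 2.848]
wrist_force: [-2.5, -7.5, 5.1]
width: 0.0153
```

>>> {"api": "play_rows", "payload": {
  "rows": [
    {"linear": [0.15,0,0],"spin": 0},
    {"linear": [0.15,0,0],"spin": 0},
    {"linear": [0,0,0],"spin": 0}
  ]
}}

```text
time: 25.33
tool_pos: [0.4654, 0.1152, 0.1011]
ee_rot: [-3.138, 0.005, 2.848]
wrist_force: [2.9, -8.4, 3.3]
width: 0.0152
```

At the stop after about 80 mm of travel. Release and lift clear.

>>> {"api": "play_rows", "payload": {
  "rows": [
    {"linear": [0,0,0],"spin": 0},
    {"linear": [0,0,0],"spin": 0},
    {"linear": [0,0,0],"spin": 0},
    {"linear": [0,0,0],"spin": 0},
    {"linear": [0,0,-2],"spin": 0},
    {"linear": [0,0,-4],"spin": 0},
    {"linear": [0,0,-4],"spin": 0},
    {"linear": [0,0,-4],"spin": 0},
    {"linear": [0,0,-2],"spin": 0},
    {"linear": [0,0,0],"spin": 0},
    {"linear": [0,0,0],"spin": 0},
    {"linear": [0,0,0],"spin": 0}
  ],
  "claw": 5
}}

```text
time: 26.33
tool_pos: [0.4638, 0.1175, 0.2586]
ee_rot: [-3.141, -0.003, 2.849]
wrist_force: [-0.0, 0.4, -0.8]
width: 0.05
```

```bash
python3 - <<'E'
from det import *
o=robot.get_obs(); s,c=shot('fin'); print(o['tool_pos'],o['width'],o['wrist_force'])
for d in finder.silhouettes(s,'cap_a_center'): print('cap wrist',np.round(d['box'],1),d['conf'],onz(c,*d['box'][:2],.034))
S=eyes.snapshot('scene')
for d in finder.silhouettes(S,'cap_a_center'): print('cap scene',np.round(d['box'],1),d['conf'])
print('exp tray cap',proj(cam(S),(.4858,-.2837,.031)))
cv2.imwrite('pics/fin2.png',np.hstack([cv2.resize(s['frame'][100:330,180:460,::-1],(400,328)),cv2.resize(S['frame'][130:312,210:432,::-1],(400,328))]))
E
```

```text
[0.4638 0.1175 0.2586] 0.05003915172537931 [-0.0223  0.3905 -0.7726]
cap wrist [335.  233.4  20.4  15.1] 0.71 [0.5463 0.1173 0.034 ]
cap wrist [449.1  12.6  35.1  24.4] 0.56 [0.3134 0.3266 0.034 ]
cap scene [454.9 251.6  14.5  15.6] 0.49
exp tray cap [286.798  169.7002]
```

```bash
python3 - <<'E'
from det import *
S=eyes.snapshot('scene'); cs=cam(S); T=eyes.snapshot('top'); ct=cam(T)
def brass(f,u,v,r):
    h=cv2.cvtColor(f,cv2.COLOR_RGB2HSV); u0,v0=int(u)-r,int(v)-r; p=h[v0:v0+2*r,u0:u0+2*r]
    m=(p[...,0]>14)&(p[...,0]<32)&(p[...,1]>120)&(p[...,2]>80); y,x=np.nonzero(m); return m.sum(), (x.mean()+u0,y.mean()+v0,x.min()+u0,x.max()+u0,y.min()+v0,y.max()+v0) if m.any() else None
for n,c,f in (('scene',cs,S['frame']),('top',ct,T['frame'])):
    for nm,p,r in (('traycap',(.4858,-.2837,.031),14),('knob',(.4645,.1160,.092),10),('knob shut spot',(.541,.0935,.1),6)):
        print(n,nm,proj(c,p),brass(f,*proj(c,p),r))
o=robot.get_obs(); s=eyes.snapshot('wrist');c=cam(s,o)
print('wrist knob',proj(c,(.4645,.1160,.113)),brass(s['frame'],*proj(c,(.4645,.1160,.1)),20))
ce=np.array([.6295-.08*.957,.0675+.08*.29,.034]);print('drawer centre px',proj(c,ce),brass(s['frame'],*proj(c,ce),30))
robot.close_job()
E
```

```text
scene traycap [286.798  169.7002] (np.int64(127), (np.float64(286.7244094488189), np.float64(170.84251968503938), np.int64(282), np.int64(291), np.int64(163), np.int64(178)))
scene knob [358.8039 208.856 ] (np.int64(127), (np.float64(355.1732283464567), np.float64(211.88976377952756), np.int64(348), np.int64(362), np.int64(203), np.int64(217)))
scene knob shut spot [331.2497 211.1639] (np.int64(124), (np.float64(331.14516129032256), np.float64(210.08064516129033), np.int64(325), np.int64(336), np.int64(205), np.int64(216)))
top traycap [419.0509 217.9867] (np.int64(112), (np.float64(419.17857142857144), np.float64(218.09821428571428), np.int64(414), np.int64(425), np.int64(213), np.int64(224)))
top knob [281.0259 226.7415] (np.int64(16), (np.float64(279.625), np.float64(230.125), np.int64(277), np.int64(283), np.int64(229), np.int64(231)))
top knob shut spot [288.3611 199.1031] (np.int64(12), (np.float64(292.5833333333333), np.float64(195.66666666666666), np.int64(292), np.int64(293), np.int64(193), np.int64(199)))
wrist knob [317.5679 194.0275] (np.int64(722), (np.float64(318.09695290858724), np.float64(192.404432132964), np.int64(301), np.int64(335), np.int64(175), np.int64(210)))
drawer centre px [318.9645 241.9202] (np.int64(1729), (np.float64(317.83516483516485), np.float64(239.84384037015616), np.int64(288), np.int64(347), np.int64(211), np.int64(270)))
the job is handed in; nothing more can be done
```

The three caps are sorted, the drawer is pulled out, and the job is handed in at about 26.5 s of the 72 s allowed.

- **Caps that fit:** two caps with 26 mm skirts slid through the bore without measurable force and dropped into the shut drawer.
- **Cap that does not fit:** the wide cap stopped at the mouth, with 6.6 N of contact force and its axis about 1 mm from the bore's. I then stood it in the reject tray.
- **Drawer:** I pulled it about 80 mm, until the force on the wrist changed and it stopped moving, then let go and lifted the gripper clear.

**Last checks:**
- **Reject cap:** brass shows within about 1 px of its expected place in the tray, in both the scene and top views, and a close-up before the drawer was opened showed it upright.
- **Knob:** the wrist view shows the knob where a drawer pulled out 80 mm would put it. The scene and top colour checks of the knob did not settle it, because they also found brass-like colour at its shut position.
- **Caps in the drawer:** the detector reported only one cap, inside the opened drawer. The second is supported by the bore being clear after its release and the gripper being empty, not by a separate sighting.
- **Final picture:** I could not view it, because the 12-picture limit was reached, so these last checks were numeric.
- **Side load while pulling:** the wrist showed about 5–8 N sideways during the drawer pull, more than the 2 N friction, but far below the limits.

I never moved near the bottle, jar or cork.

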